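# Count out three brass balls on the tilting counting board

### The arm

A 6-joint arm with a two-finger parallel gripper is mounted at the origin on the work surface. World frame = base frame: x ahead of the robot, y to its left, z up, the work surface at z = 0. Lengths are in m, angles in rad, forces in N, time in s.
With the tool pointing down it reaches from about 0.35 to 0.95 m from the base axis. Payload 17.4 kg.
Tool frame: the origin (TCP) lies on the centre line of the jaws, within the pads' length; the fingertips stand 25 mm ahead of it and the grasp point (between the pads) lies 6 mm ahead of it; z points along the fingers, y is the line along which they close (so a half turn about z gives the same grasp; the last joint's range is limited). The gripper opens to 93 mm and grips with 3 to 60 N. Pads are 15 mm wide; open, the fingers measure 128 mm over their backs; the gripper's body (75 mm by 188 mm) begins 65 mm behind the grasp point.
Start: joints at [-1.357, 0.116, 1.442, -0, 1.584, -0.038], TCP at [0.168, -0.654, 0.244] pointing down, gripper open.
Joint ranges: [-2.83, 2.83], [-0.83, 2.19], [0.07, 2.5], [-1.14, 4.28], [0.01, 3], [-2.97, 2.97]. Speed limits (rad/s): [1.89, 1.89, 2.22, 3.14, 3.14, 3.14].

### API

Orientations are given as a unit quaternion [x, y, z, w].
In Python, from bench import manip gives the robot as it stands.
- The arm moves only by the shell command python3 -m crank 'ROWS' [FORCE]. ROWS is JSON, a list of rows, each a list of 5 numbers: the shift along the tool's x, y, z each as a share of 20 cm, from -1 to 1, then the turn about the tool's z as a share of 60 degrees, from -1 to 1, then the opening, from 0 (shut) to 1 (fully open). A call has 1 to 5 rows; each row is the pose to reach, as a shift and turn from the pose commanded when the call began, along the tool's axes at that moment; what a row does not reach only later rows make up. A row lasts 1/8 s, in which the tool goes at most 62.5 mm and 10.7 degrees, less where a joint would pass 70% of its speed; a pose out of reach is approached as far as the arm can. A call with a number of a shift or a turn outside -1 to 1 is refused whole. A call with a gripper value outside its range is refused whole. The fingers move at their own pace and stop on an object; FORCE is the grip in N (left out, the last holds). Time passes only in rows, so rows that repeat a pose let the fingers close. It gives the time, the measured TCP pose, the force, the opening and the grip force at its end, in the units of the state.
- manip.read_state(): the state, without advancing time (a new reading comes with each control period).
- manip.camera(name): name is "side" or "top" or "wrist"; returns a dict with "frame" (400x640x3 uint8, blue, green, red), "range_z" (400x640 float32, m along the optical axis (not along the pixel's ray), 0 where there is no reading), "intrinsics" (3x3 intrinsics, pixels), "dist_coeffs" ([k1, k2, p1, p2, k3] as OpenCV has them; the pictures are not rectified), "T" (4x4, takes a point from camera to world coordinates). Camera axes: x right, y up, looking along -z (the intrinsics and any distortion apply to the point x, -y, -z); pixel columns grow to the right and rows downward; lengths in m; the calibration is good to about 2 mm. A picture is of the moment at which its call begins.
- manip.hand_in(): hands the job in; it is judged then, once.
The state is a dict: "time": time; "joints": joint angles; "dq": joint speeds; "effort": joint torques, N m; "eef_pos": TCP position; "eef_rot": TCP orientation; "force": force on the tool from outside, world axes, zero at the start; "wrist_torque": the same for the moment, N m; "grip_width": finger opening in m; "gripper_force": force on a finger pad.
Only numpy, scipy, OpenCV 4.12 (cv2) and the standard library are available. Lean on these libraries where they do the work, as an engineer would, in place of code of your own. Each camera call takes 0.05 s, during which the arm holds its last target. There are 200 camera calls.

### The job

Lift the red handle of the counting board so that the brass balls roll out of the blue channel and one drops into each of the three pockets, then lower the handle again so that the spare balls roll back into the channel. Leave the board tipped back towards the channel and let go, with a ball in every pocket, every other ball in the channel, and the spray can and the file beside the stand left where they are.

Things in the scene. Friction and masses are not known exactly. Their poses are not given: they have to be found in the camera images.
- board (a joint): tilt of the counting board about its level pivot: 0 = level, positive = handle end up (balls roll away from the handle, to the pockets), negative = handle end down (balls roll back into the channel). Stops at -0.30 and +0.40 rad. The pivot is stiff (about 0.6 N m, 4 to 6 N at the handle, either way) and stays where it is left. The board starts tipped back.
- board_center (a point): middle of the board on its pivot axis, 85 mm above the table; axes turn with the board: x along the lanes from the handle to the far end, y along the level pivot, z up out of the board. An open yellow tray 206 mm long in x, 138 mm wide, walls 30 mm high; deck 12 mm above the pivot. Three lanes 40 mm wide (y = -44, 0, +44 mm) between ribs 16 mm high
- channel (a point): middle of the blue channel floor, at x = -59, z = 12 mm in the axes of board_center. Along each lane: blue channel x = -98 to -20 mm, grey deck, one square pocket x = 15 to 55 mm and 37 mm deep, grey run-out to x = 98 mm. A ball in a pocket is flush with the deck, so others roll over it
- stand_base (a point): middle of the underside of the stand, on the table under the pivot: steel base plate 190 x 190 mm, bolted down, with two fixed blue posts at y = +-80 mm, 102 mm tall, between which the board turns; x as for the board
- handle (a point): middle of the red handle bar at the channel end: a round bar 14 mm thick and 124 mm long in y, at x = -155, z = +42 mm in the axes of board_center, so it follows an arc about the pivot. Its middle 100 mm are free, with a 45 mm gap between bar and tray wall; it can be pinched from above, fingers either side of it in x, and turns between them.
- pocket0 (a point): the centre of a ball lying in the right-hand (-y) pocket: x = 35, y = -44, z = -7 mm in the axes of board_center (18 mm above the pocket's floor, 19 mm below the deck)
- pocket1 (a point): the centre of a ball lying in the middle pocket: x = 35, y = 0, z = -7 mm in the axes of board_center (18 mm above the pocket's floor, 19 mm below the deck)
- pocket2 (a point): the centre of a ball lying in the left-hand (+y) pocket: x = 35, y = 44, z = -7 mm in the axes of board_center (18 mm above the pocket's floor, 19 mm below the deck)
- ball0_center (a point): centre of a hollow brass ball, 36 mm in diameter, about 57 g; it starts in the channel of the lane at y = -44 mm, two balls to a lane
- ball1_center (a point): centre of a hollow brass ball, 36 mm in diameter, about 57 g; it starts in the channel of the lane at y = 0 mm, two balls to a lane
- ball2_center (a point): centre of a hollow brass ball, 36 mm in diameter, about 57 g; it starts in the channel of the lane at y = 44 mm, two balls to a lane
- ball3_center (a point): centre of a hollow brass ball, 36 mm in diameter, about 57 g; it starts in the channel of the lane at y = -44 mm, two balls to a lane
- ball4_center (a point): centre of a hollow brass ball, 36 mm in diameter, about 57 g; it starts in the channel of the lane at y = 0 mm, two balls to a lane
- ball5_center (a point): centre of a hollow brass ball, 36 mm in diameter, about 57 g; it starts in the channel of the lane at y = 44 mm, two balls to a lane
- can_mid (a point): middle, half-way up, of a standing spray can, 54 mm in diameter and 170 mm tall, some 165 mm to the board's left (+y) side; must not be moved
- file_mid (a point): middle of a hand file lying beside the board (-y side), about 260 mm long and 26 mm thick at the handle, which lies towards the board's handle end; must not be moved
Mind the look-alikes: they are no part of the job. What is shaped like the part that bears ball3_center but black is not meant. What is shaped like the part that bears ball2_center but black is not meant.

How it is judged:
By the outcome, as a careful person would: the job done as asked, in the order asked, and still so for the second after the job is handed in, with the robot touching nothing.
It also fails if it takes over 45 s, if anything falls off the work surface, if the arm or the gripper's body presses on something with over 40 N, if the wrist force passes 120 N, or if a joint passes its speed limit or range.

## Working session

There is one attempt and no reset: what is moved stays moved. The work goes in short steps, Python scripts to look and compute and a shell command to move; the robot and the scene stay as the last step left them, time stands still between calls to the robot, and variables do not carry over. Pictures are saved under pics/ and viewed, at most 10 in all, crops included, and the job is handed in when it is done.

```bash
mkdir -p pics
cat > h.py <<'E'
import numpy as np, cv2
from bench import manip
def cam(n):
    c=manip.camera(n); c={k:(np.array(v) if k!='name' else v) for k,v in c.items()}; return c
def pts(c):
    K=c['intrinsics'];h,w=c['range_z'].shape
    u,v=np.meshgrid(np.arange(w),np.arange(h))
    p=cv2.undistortPoints(np.stack([u,v],-1).reshape(-1,1,2).astype(np.float64),K,c['dist_coeffs']).reshape(h,w,2)
    z=c['range_z'][...,None].astype(float)
    P=np.concatenate([p[...,:1]*z,-p[...,1:]*z,-z],-1)
    return P@c['T'][:3,:3].T+c['T'][:3,3]
E
python3 - <<'E'
from h import *
s=manip.read_state();print({k:np.round(v,3) for k,v in s.items()})
a=cam('top');b=cam('side')
for n,c in(('top',a),('side',b)):
    cv2.imwrite(f'pics/{n}1.png',c['frame'])
    P=pts(c);hsv=cv2.cvtColor(c['frame'],cv2.COLOR_BGR2HSV)
    for nm,lo,hi in(('red',(0,150,80),(7,255,255)),('blue',(100,120,50),(130,255,255)),('yellow',(22,120,80),(35,255,255))):
        m=cv2.inRange(hsv,lo,hi)
        k,l,st,ce=cv2.connectedComponentsWithStats(m)
        for i in range(1,k):
            if st[i,4]>60:
                q=P[(l==i)&(c['range_z']>0)]
                print(n,nm,st[i],np.median(q,0).round(3),q.min(0).round(3),q.max(0).round(3))
E
```

```text
{'time': np.float64(0.0), 'joints': array([-1.357,  0.116,  1.442, -0.   ,  1.584, -0.038]), 'dq': array([ 0.   , -0.   ,  0.001,  0.002,  0.   ,  0.001]), 'effort': array([-5.0000e-03, -7.2128e+01, -6.2261e+01,  7.8000e-02,  2.4000e-02,
       -0.0000e+00]), 'eef_pos': array([ 0.168, -0.654,  0.243]), 'eef_rot': array([ 0.992,  0.126, -0.   , -0.001]), 'force': array([ 0.99 ,  0.157, -0.111]), 'wrist_torque': array([-0.041,  0.005,  0.008]), 'gripper_force': np.float64(0.0), 'grip_width': np.float64(0.093)}
top red [273 233  62  31 385] [0.517 0.093 0.095] [0.49  0.038 0.09 ] [0.544 0.15  0.1  ]
top blue [619 321  21  79 235] [ 0.312 -0.516  0.09 ] [ 0.215 -0.612  0.002] [ 0.371 -0.504  0.094]
top yellow [ 208  103  118  133 1005] [0.67  0.157 0.127] [0.541 0.054 0.008] [0.773 0.266 0.154]
side red [345 212  11  60 444] [0.513 0.105 0.095] [ 0.488 -0.027  0.001] [0.562 0.154 0.098]
side blue [ 323    0   96   80 4098] [ 1.297 -1.653 -0.141] [ 0.843 -1.674 -0.532] [ 1.549 -0.443  0.144]
side blue [377  60  26  17 318] [ 1.102 -1.652 -0.361] [ 0.83  -1.672 -0.401] [ 1.186 -0.899 -0.016]
side blue [ 441   65   75   37 1038] [ 0.61  -1.654 -0.359] [ 0.43  -1.672 -0.402] [ 0.8   -1.634 -0.269]
side blue [516  77  60  35 968] [ 0.328 -0.723  0.07 ] [ 0.2   -1.672 -0.266] [ 0.431 -0.503  0.093]
side blue [583  88  43  39 618] [ 0.031 -1.654 -0.355] [-0.049 -1.674 -0.401] [ 0.232 -0.523  0.092]
side blue [ 195  312   44   47 1235] [0.586 0.333 0.082] [0.576 0.31  0.036] [0.612 0.341 0.123]
```

View pics/top1.png

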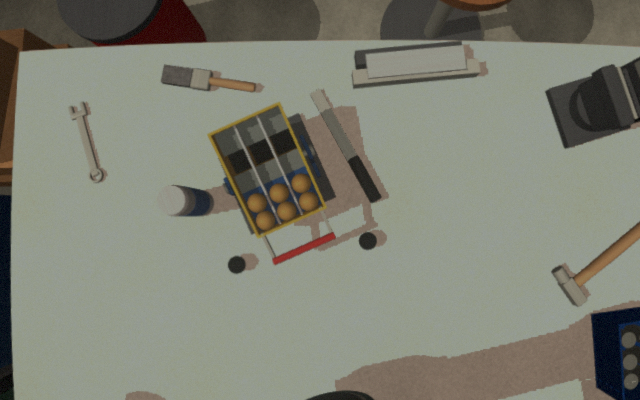

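View pics/side1.png

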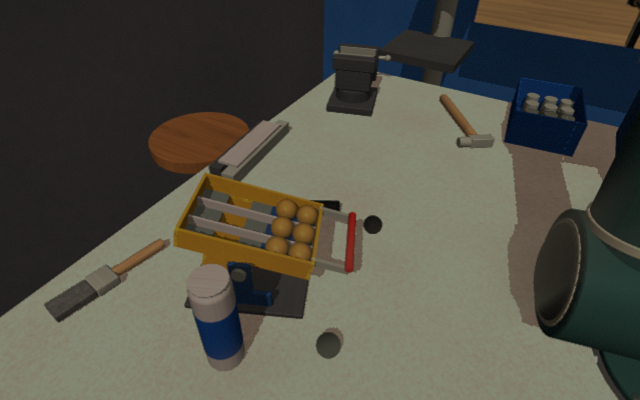

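The top view shows the red handle at (304,248), the tray with six brass balls in the channel, the can at (185,202) and the file at (345,145). Two black look-alike balls lie on the table at (236,264) and (368,240). The side view agrees: red bar at (350,242), black balls at (373,224) and (328,345). The six brass balls inside the tray are the ones meant, because the black ones are outside it and the wrong colour.

```bash
cat >> h.py <<'E'
def bar(c):
    P=pts(c);hsv=cv2.cvtColor(c['frame'],cv2.COLOR_BGR2HSV)
    m=cv2.inRange(hsv,(0,130,70),(8,255,255))|cv2.inRange(hsv,(172,130,70),(180,255,255))
    m=(m>0)&(c['range_z']>0)&(P[...,2]>.05)&(P[...,2]<.24)&(P[...,0]>.4)&(P[...,0]<.7)&(P[...,1]>-.05)&(P[...,1]<.25)
    q=P[m]; r=cv2.minAreaRect(q[:,:2].astype(np.float32)*1000)
    d=np.linalg.svd(q[:,:2]-q[:,:2].mean(0),full_matrices=False)[2][0]; d=d*np.sign(d[1])
    t=(q[:,:2]-q[:,:2].mean(0))@d
    return q.mean(0),(q[:,:2].mean(0)+d*(t.max()+t.min())/2),np.ptp(t),d,np.percentile(q[:,2],[5,50,95]),len(q)
def totool(dw):  # world shift -> tool rows share
    from scipy.spatial.transform import Rotation as R
    r=R.from_quat(manip.read_state()['eef_rot']); return r.inv().apply(dw)/.2
E
python3 - <<'E'
from h import *
for n in('top','side'):
    c=cam(n); print(n,bar(c))
    P=pts(c);hsv=cv2.cvtColor(c['frame'],cv2.COLOR_BGR2HSV)
    m=(cv2.inRange(hsv,(18,110,70),(35,255,255))>0)&(P[...,2]>.09)&(P[...,0]>.5)
    r=cv2.minAreaRect(P[m][:,:2].astype(np.float32)*1000);print(r)
    cv2.imwrite(f'pics/{n}2.png',cv2.resize(c['frame'][80:290,180:400],None,fx=2.7,fy=2.7,interpolation=cv2.INTER_CUBIC))
s=manip.read_state()
print(totool(np.array([.515,.095,.244])-s['eef_pos']))
E
```

```text
top (array([0.51740453, 0.09279464, 0.09496603]), array([0.5169366 , 0.09386854]), np.float64(0.12145115751486134), array([-0.39944982,  0.91675506]), array([0.09220859, 0.09515352, 0.09752203]), 414)
((646.8709716796875, 154.20172119140625), (221.02438354492188, 145.2316436767578), 24.677635192871094)
side (array([0.51381045, 0.10287964, 0.09461827]), array([0.51710375, 0.0954084 ]), np.float64(0.1245982377506821), array([-0.4033505 ,  0.91504556]), array([0.09084774, 0.09507457, 0.09688128]), 456)
((644.3349609375, 189.23170471191406), (206.83816528320312, 212.6066436767578), 23.66691780090332)
[ 2.61229118e+00 -3.19292509e+00 -1.80526293e-03]
```

View pics/top2.png

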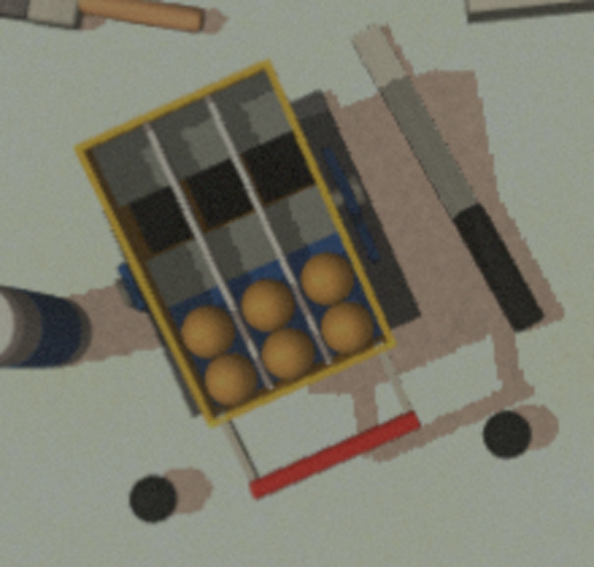

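The crop shows the red bar at (335,455) clear of both black balls, (153,498) and (507,435), with six brass balls in the blue channel. The handle is at about (0.517, 0.094, 0.088), and the board yaw is 23.5°.

```bash
python3 -m crank '[[0.2,-0.24,0,0,1],[0.4,-0.49,0,0,1],[0.6,-0.74,0,0,1],[0.81,-1,0,0,1],[0.81,-1,0,0,1]]' 20
python3 -m crank '[[0.2,-0.24,0,0,1],[0.4,-0.49,0,0,1],[0.6,-0.74,0,0,1],[0.81,-1,0,0,1],[0.81,-1,0,0,1]]' 
python3 -m crank '[[0.2,-0.24,0,0,1],[0.4,-0.49,0,0,1],[0.6,-0.74,0,0,1],[0.81,-1,0,0,0.6],[0.81,-1,0,0,0.43]]' 
python3 -m crank '[[0,0,0,-0.17,0.43],[0,0,0,-0.34,0.43],[0,0,0,-0.51,0.43],[0,0,0,-0.68,0.43],[0,0,0,-0.82,0.43]]' 
python3 -m crank '[[0,0,0,-0.17,0.43],[0,0,0,-0.34,0.43],[0,0,0,-0.51,0.43],[0,0,0,-0.68,0.43],[0,0,0,-0.82,0.43]]'
python3 - <<'E'
from h import *
from scipy.spatial.transform import Rotation as R
s=manip.read_state(); print(s['joints'],s['eef_pos'],s['grip_width'],R.from_quat(s['eef_rot']).as_matrix())
c=cam('wrist');cv2.imwrite('pics/w3.png',c['frame'])
try:
  b=bar(c);print(b); print(totool(np.array([b[1][0],b[1][1],.20])-s['eef_pos']))
except Exception as e: print(e)
print(totool(np.array([.517,.0945,.20])-s['eef_pos']))
E
```

```text
time: 0.82
eef_pos: [0.2764, -0.4172, 0.2442]
eef_rot: [0.992, 0.127, 0.0, 0.001]
force: [0.1, -0.5, 0.6]
grip_width: 0.0929
gripper_force: 0.0
time: 1.45
eef_pos: [0.3834, -0.1832, 0.2438]
eef_rot: [0.992, 0.128, 0.0, 0.0]
force: [-0.5, 0.4, 0.6]
grip_width: 0.0927
gripper_force: 0.0
time: 2.08
eef_pos: [0.4905, 0.0503, 0.243]
eef_rot: [0.992, 0.127, -0.001, -0.0]
force: [-0.5, -0.9, 0.3]
grip_width: 0.0774
gripper_force: 0.0
time: 2.7
eef_pos: [0.4896, 0.0466, 0.2435]
eef_rot: [0.849, 0.529, -0.0, 0.0]
force: [0.4, 0.1, 0.5]
grip_width: 0.0398
gripper_force: 0.0
time: 3.32
eef_pos: [0.4896, 0.0466, 0.2436]
eef_rot: [0.552, 0.834, -0.0, 0.0]
force: [0.3, -0.7, -0.1]
grip_width: 0.04
gripper_force: 0.0
[ 4.32297614e-02 -2.90790058e-01  1.82248841e+00 -4.43038283e-04
  1.61013474e+00 -3.58682999e-01] [0.48958524 0.04657879 0.24355225] 0.0399973575797202 [[-3.91163447e-01  9.20321199e-01 -2.21086031e-04]
 [ 9.20321166e-01  3.91163325e-01 -4.52672944e-04]
 [-3.30123760e-04 -3.80539263e-04 -9.99999873e-01]]
(array([0.5154831 , 0.09598403, 0.09301229]), array([0.51672915, 0.0932488 ]), np.float64(0.12209073706602819), array([-0.41456253,  0.91002083]), array([0.0902365 , 0.09327721, 0.09488082]), 1546)
[0.16022366 0.21739823 0.21761981]
[0.16542533 0.22112844 0.21761646]
```

View pics/w3.png

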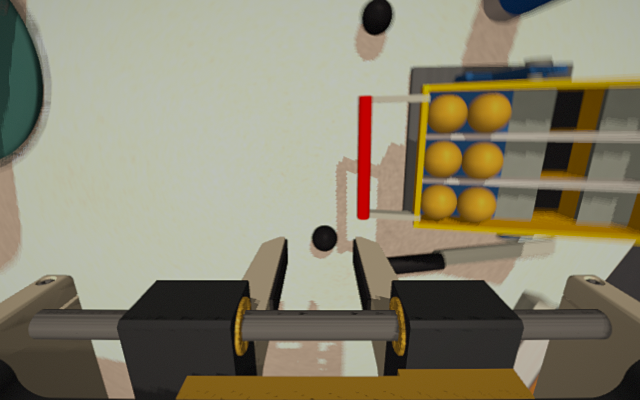

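The wrist view shows the bar upright at x≈364, parallel to the pads and midway along the board's width. The shift needed is about (0.163, 0.22), with 0.75 down.

```bash
python3 -m crank '[[0.163,0.22,0,0,0.43],[0.163,0.22,0.1,0,0.43],[0.163,0.22,0.35,0,0.43],[0.163,0.22,0.6,0,0.43],[0.163,0.22,0.74,0,0.43]]'
python3 -m crank '[[0,0,0,0,0.43],[0,0,0,0,0],[0,0,0,0,0],[0,0,0,0,0],[0,0,0,0,0]]' 20
python3 - <<'E'
from h import *
s=manip.read_state(); print(s['eef_pos'],s['grip_width'],s['gripper_force'],s['force'])
c=cam('side');cv2.imwrite('pics/s4.png',cv2.resize(c['frame'][120:360,140:460],None,fx=2.4,fy=2.4))
E
```

```text
time: 4.0
eef_pos: [0.516, 0.0937, 0.0924]
eef_rot: [0.555, 0.832, -0.001, -0.001]
force: [0.8, 0.4, 0.2]
grip_width: 0.04
gripper_force: 0.0
time: 4.62
eef_pos: [0.5171, 0.0953, 0.0961]
eef_rot: [0.553, 0.833, -0.0, 0.0]
force: [-4.4, -3.9, 2.0]
grip_width: 0.013
gripper_force: 20.0
[0.51707918 0.09530856 0.09607605] 0.012961155285299421 20.004446804523468 [-4.39539768 -3.86504545  2.00668512]
```

View pics/s4.png

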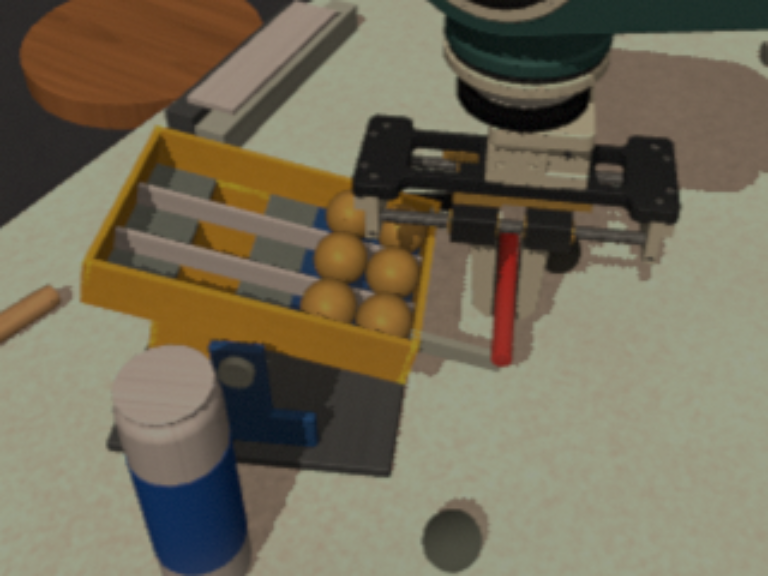

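The side view shows the fingers closed on the middle of the red bar at (508,290), width 13 mm at 20 N. Next I lift gently along the arc.

```bash
python3 -m crank '[[0,0.005,-0.04,0,0],[0,0.01,-0.08,0,0],[0,0.016,-0.12,0,0],[0,0.022,-0.16,0,0],[0,0.027,-0.19,0,0]]'
python3 -m crank '[[0,0.004,-0.015,0,0],[0,0.009,-0.03,0,0],[0,0.013,-0.045,0,0],[0,0.018,-0.06,0,0],[0,0.023,-0.075,0,0]]'
python3 -m crank '[[0,0.006,-0.015,0,0],[0,0.012,-0.03,0,0],[0,0.018,-0.045,0,0],[0,0.025,-0.06,0,0],[0,0.032,-0.075,0,0]]'
python3 -m crank '[[0,0,0,0,0],[0,0,0,0,0],[0,0,0,0,0],[0,0,0,0,0],[0,0,0,0,0]]'
python3 - <<'E'
from h import *
s=manip.read_state(); print(s['eef_pos'],s['grip_width'],s['gripper_force'],s['force'])
c=cam('side');t=cam('top');print(bar(c))
cv2.imwrite('pics/s5.png',np.hstack([cv2.resize(c['frame'][140:320,140:400],(520,360)),cv2.resize(t['frame'][90:270,190:330],(280,360))]))
E
```

```text
time: 5.3
eef_pos: [0.5215, 0.0973, 0.1335]
eef_rot: [0.553, 0.833, -0.001, -0.001]
force: [-3.7, -3.9, -5.9]
grip_width: 0.0132
gripper_force: 20.0
time: 5.92
eef_pos: [0.5254, 0.099, 0.1484]
eef_rot: [0.553, 0.833, -0.001, -0.001]
force: [-8.9, -5.1, -1.7]
grip_width: 0.0132
gripper_force: 20.0
time: 6.55
eef_pos: [0.5312, 0.1014, 0.1639]
eef_rot: [0.553, 0.833, -0.001, -0.001]
force: [-13.7, -7.1, 3.9]
grip_width: 0.0137
gripper_force: 20.0
time: 7.18
eef_pos: [0.5314, 0.1015, 0.1644]
eef_rot: [0.553, 0.833, -0.001, -0.001]
force: [-14.1, -6.7, 6.6]
grip_width: 0.0133
gripper_force: 20.0
[0.53144609 0.10153865 0.16441613] 0.013341648384804148 20.04848062992096 [-14.12549441  -6.74514319   6.62429478]
(array([0.52602123, 0.1129388 , 0.16027479]), array([0.53081284, 0.10188672]), np.float64(0.12307583440165697), array([-0.39777366,  0.91748358]), array([0.15593879, 0.16061308, 0.16238604]), 473)
```

View pics/s5.png

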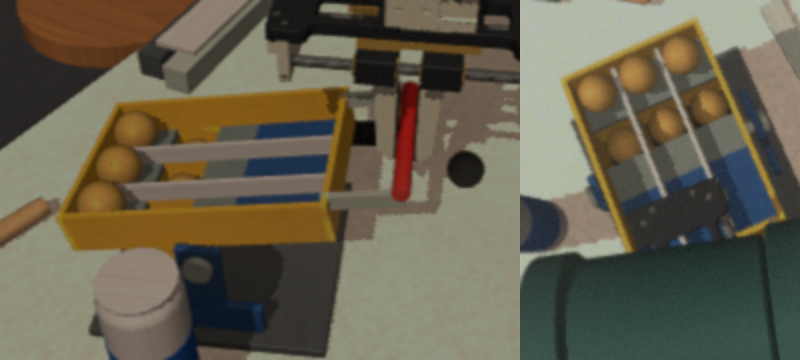

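The picture shows three balls in the run-out, side view (135,128), (120,163), (100,200), and three sunk in the pockets, top view (622,143), (667,122), (708,103). Now I lower along the same arc.

```bash
python3 -m crank '[[0,-0.007,0.018,0,0],[0,-0.014,0.036,0,0],[0,-0.02,0.054,0,0],[0,-0.027,0.072,0,0],[0,-0.033,0.09,0,0]]'
python3 -m crank '[[0,-0.005,0.018,0,0],[0,-0.01,0.036,0,0],[0,-0.015,0.054,0,0],[0,-0.019,0.072,0,0],[0,-0.023,0.09,0,0]]'
python3 -m crank '[[0,-0.004,0.02,0,0],[0,-0.008,0.04,0,0],[0,-0.012,0.06,0,0],[0,-0.015,0.08,0,0],[0,-0.018,0.1,0,0]]'
python3 -m crank '[[0,-0.002,0.02,0,0],[0,-0.005,0.04,0,0],[0,-0.007,0.06,0,0],[0,-0.008,0.07,0,0],[0,-0.008,0.07,0,0]]'
python3 -m crank '[[0,0,0,0,0],[0,0,0,0,0],[0,0,0,0,0],[0,0,0,0,0],[0,0,0,0,0]]'
python3 - <<'E'
from h import *
s=manip.read_state(); print(s['eef_pos'],s['grip_width'],s['gripper_force'],s['force'])
c=cam('side');t=cam('top');print(bar(c))
cv2.imwrite('pics/s6.png',np.hstack([cv2.resize(c['frame'][140:320,140:400],(520,360)),cv2.resize(t['frame'][90:270,190:330],(280,360))]))
E
```

```text
time: 7.9
eef_pos: [0.5252, 0.0987, 0.1467]
eef_rot: [0.553, 0.833, -0.001, -0.001]
force: [-17.6, -9.0, 11.7]
grip_width: 0.0132
gripper_force: 20.0
time: 8.52
eef_pos: [0.5207, 0.0968, 0.1282]
eef_rot: [0.553, 0.833, -0.002, -0.001]
force: [-19.2, -9.9, 10.3]
grip_width: 0.013
gripper_force: 20.0
time: 9.15
eef_pos: [0.5178, 0.0955, 0.108]
eef_rot: [0.553, 0.833, -0.001, -0.001]
force: [-12.4, -8.8, 5.3]
grip_width: 0.0131
gripper_force: 20.0
time: 9.78
eef_pos: [0.5171, 0.0952, 0.094]
eef_rot: [0.553, 0.833, -0.0, 0.0]
force: [-4.5, -5.2, -0.5]
grip_width: 0.0135
gripper_force: 20.0
time: 10.4
eef_pos: [0.5171, 0.0952, 0.094]
eef_rot: [0.553, 0.833, -0.0, 0.0]
force: [-4.1, -5.1, -0.4]
grip_width: 0.0134
gripper_force: 20.0
[0.51710242 0.09524613 0.09403509] 0.013422142684377896 20.041933357715607 [-4.06115541 -5.08545311 -0.40625538]
(array([0.51103354, 0.10810677, 0.09249533]), array([0.51464916, 0.09971272]), np.float64(0.11500402078937264), array([-0.395598  ,  0.91842377]), array([0.0872203 , 0.09293974, 0.09481293]), 432)
```

View pics/s6.png

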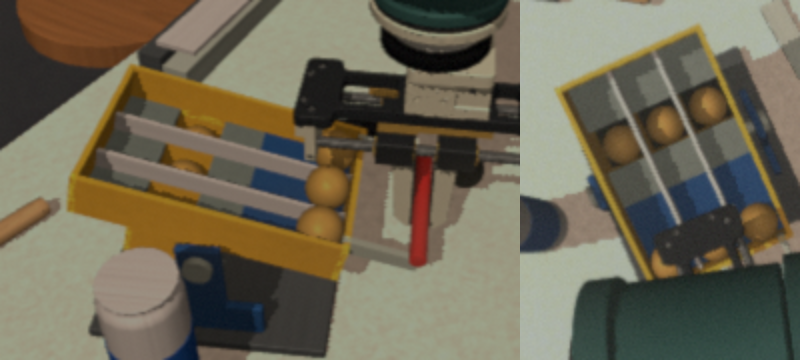

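The three spares are back in the channel and the three pockets are full, top view (622,143), (665,125), (708,104). I'll release the bar (opening limited to about 40 mm) and rise straight up.

```bash
python3 -m crank '[[0,0,0,0,0.2],[0,0,0,0,0.43],[0,0,0,0,0.43],[0,0,0,0,0.43],[0,0,0,0,0.43]]'
python3 -m crank '[[0,0,-0.1,0,0.43],[0,0,-0.3,0,0.43],[0,0,-0.55,0,0.43],[0,0,-0.8,0,0.43],[0,0,-0.8,0,0.43]]'
python3 -m crank '[[0,-0.25,0,0,0.43],[0,-0.5,0,0,0.43],[0,-0.6,0,0,0.43],[0,-0.6,0,0,0.43],[0,-0.6,0,0,0.43]]'
python3 - <<'E'
from h import *
s=manip.read_state(); print(s['eef_pos'],s['grip_width'],s['force'])
c=cam('side');t=cam('top');print(bar(c))
cv2.imwrite('pics/s7.png',np.hstack([cv2.resize(c['frame'][140:380,140:400],(400,369)),cv2.resize(t['frame'][80:280,160:390],(400,369))]))
E
```

```text
time: 11.12
eef_pos: [0.5173, 0.0956, 0.0936]
eef_rot: [0.553, 0.833, -0.0, -0.0]
force: [-0.6, -0.4, 0.6]
grip_width: 0.04
gripper_force: 0.0
time: 11.75
eef_pos: [0.5182, 0.0957, 0.2594]
eef_rot: [0.553, 0.833, 0.002, 0.003]
force: [-0.3, 0.2, 0.2]
grip_width: 0.0401
gripper_force: 0.0
time: 12.38
eef_pos: [0.4071, 0.0492, 0.2537]
eef_rot: [0.553, 0.833, 0.0, 0.0]
force: [-0.4, 0.2, 0.2]
grip_width: 0.0399
gripper_force: 0.0
[0.40711533 0.04917384 0.25372383] 0.03989105674600943 [-0.40814953  0.20247321  0.15173932]
(array([0.51370247, 0.10299908, 0.09240275]), array([0.51721814, 0.09504482]), np.float64(0.1243724051163165), array([-0.40425934,  0.9146444 ]), array([0.08852085, 0.0928979 , 0.09474345]), 453)
```

View pics/s7.png

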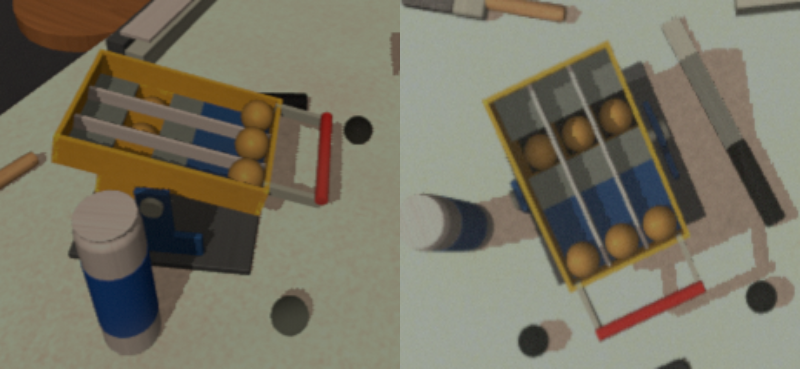

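The final picture shows balls in the three pockets at (541,152), (579,133), (616,115) and spares in the channel at (583,260), (621,241), (658,223). The can and file have not moved.

```bash
python3 -c "
from bench import manip
print(manip.hand_in())"
```

```text
the job is handed in; nothing more can be done
None
```

The job is handed in, at about 12.5 s of the 45 s: one ball in each of the three pockets, the three spares back in the channel, the board left tipped back with the handle released, and the can and file not moved.

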